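# Purge a watch leak tester: clip on the pump, hold the bayonet lid at half twist

## Task

Get the watch leak tester ready to purge: slide the blue pump module along the tester's rail, from the round-nosed end, until it clicks home against the stop. Then drop the red bayonet lid into the chamber's notches and twist it clockwise against the spring to the green mark, half way to the red lock mark, without letting it go on and click into the lock. Finish while still gripping the lid and holding it at the green mark; leave the loupe, the jar and the parts tray where they are.

Things in the scene. Friction and masses are not known exactly. Their poses are not given: they have to be found in the camera images.
- tester: grey plate 200 x 240 x 10 mm fixed to the bench, bearing a black round chamber (left, +y) and a metal rail with a blue stop block (right, -y). Origin on the bench; the plate spans x -115 to +85, y -120 to +120 mm in its frame; x points along the rail from the entry to the stop, z up. Turned by up to 0.25 rad.
- chamber_mouth (a point): point on the chamber's vertical axis (tester frame x 0, y +60 mm), at the top of its collar, 56 mm above the bench; axes as the tester's. The black chamber is 96 mm across. Steel collar: 54 mm bore, 8 mm thick, with two notches 13 mm wide, out to 68 mm across, on the tester's +x and -x sides; under the collar the chamber is 68 mm across.
- green_mark (a point): one of the two green marks on the black bezel round the collar: 43 mm from the chamber's axis, 0.65 rad clockwise (seen from above) from the +x notch. Both notches have a white mark, a green mark 0.65 rad clockwise and a red (lock) mark 1.3 rad clockwise. The lid's white line points at them.
- rail_home (a point): where the module's origin lies when home (tester frame x +35, y -60 mm, on the plate's top, 10 mm above the bench); x runs along the rail to the stop. Two sprung steel rollers stand out of the rail's sides 35 mm before it; pushing the module past them takes some 5 to 12 N, then they snap out behind it. The stop's face is 31 mm beyond this point, its height 30 mm.
- rail_nose (a point): tip of the rail's round nose (tester frame x -24, y -60 mm, on the plate's top). The rail is a T: head 27.5 mm wide, 7 to 12 mm above the plate, on a stem 16 mm wide. The plate runs on flat for 91 mm before the nose, so the module can be set down flat there and slid on.
- module: blue pump module, about 220 g, alike both ways round: a channel 60 mm long (its x), 44 wide (y), 22 high, 30 mm wide inside and 14 mm high, with in-turned lips 5 mm high that leave a 21 mm gap; open at both ends. On top a black grip block 44 (x) x 20 (y) x 26 mm high; 48 mm in all. Origin: centre of its underside. Starts upright on the bench.
- lid: lid, about 180 g, alike both ways round: aluminium plug 50 mm across, 16 high; red flange 74 across, 16 to 24 mm up; black grip bar 54 (its x) x 14 mm (y), 24 to 50 mm up. Two lugs 8 mm wide, 6 high at the plug's foot, 64 mm across, in line with the bar. Origin: centre of its underside; 16 mm below chamber_mouth when the flange rests on the collar (2 mm play up).
- ring (a joint): sprung brass ring in the chamber pushed round by the lid's lugs: 0 at rest, grows in rad as the lid is twisted clockwise (the lid first turns freely by about 0.1 rad, so the green mark is about 0.55). It springs back with 0.03 to 0.13 N m. From about 0.75 click rollers bear on the lugs; beyond 1.0 they click the lid into the lock, which is wrong here.
- loupe: black eye loupe, 38 mm across, 40 mm high, standing on the bench: leave alone. Origin at the centre of its underside.
- jar: small amber jar with brass cap, 44 mm across, 55 mm high: leave alone. Origin at the centre of its underside.
- parts_tray: white open tray 100 x 160 x 22 mm with watch parts, beyond the tester: leave alone. Origin at the centre of its underside.
Things that resemble listed ones, but are neither listed nor needed, are in the scene too. Of the things like the lid, leave any that is brown, turquoise or white; of the rest the larger one is meant.

How it is judged:
On the way, in this order (a step that is already met when the one before it is completed fails the run):
1. the module is clicked home on the rail (x of module in the frame of rail_home between -0.0025 and 0.003 m and distance between module and rail_home below 0.005 m and angle between the x axis of module and the x axis of tester, either way round below 0.12 rad), for 0.2 s.
2. the lid sits down in the chamber's collar (horizontal distance between lid and chamber_mouth below 0.004 m and z of lid in the frame of chamber_mouth below -0.0125 m and angle between lid's own z axis and vertical below 0.1 rad), for 0.1 s.
At the end, for the whole second after the job is handed in: Module untouched and home: within -2.5/+3 mm of rail_home along the rail, 5 mm in all, in line to 0.12 rad. Lid down in the collar (origin 12.5 mm or more below the mouth, 4 mm of its axis, tilt under 0.1 rad), ring joint at 0.4 to 0.7 rad, still, gripped by the fingers with over 1 N (all of step 1 and all of step 2 and contact force between the fingers and module below 0.1 N and value of joint ring between 0.4 and 0.7 rad and contact force between the fingers and lid above 1 N and angular speed of lid below 0.15 rad/s); the arm keeps its last pose, push and grip.
It fails at once if the lid is twisted on into the lock (value of joint ring above 1 rad).
It fails at once if a bystander is moved by more than 15 mm (distance of any of loupe, jar, parts_tray from where it was at the start of the episode above 0.015 m).
It also fails if it takes over 64 s, if anything falls off the work surface, if the arm or the gripper's body presses on something with over 40 N, if the wrist force passes 120 N, or if a joint passes its speed limit or range.

## Robot

A 6-joint arm with a two-finger parallel gripper is mounted at the origin on the work surface. World frame = base frame: x ahead of the robot, y to its left, z up, the work surface at z = 0. Lengths are in m, angles in rad, forces in N, time in s.
With the tool pointing down it reaches from about 0.35 to 0.925 m from the base axis. Payload 6.4 kg.
Tool frame: the origin (TCP) lies at the very end of the fingers, on their centre line; the grasp point (between the pads) lies 19 mm behind it (robot.pinch_z is the distance from the TCP to the grasp point, in m); z points along the fingers, y is the line along which they close (so a half turn about z gives the same grasp; the last joint's range is limited). The gripper opens to 94 mm and grips with 3 to 60 N. Pads are 16 mm wide; open, the fingers measure 119 mm over their backs; the gripper's body (75 mm by 177 mm) begins 78 mm behind the grasp point.
Start: joints at [1.115, 0.245, 1.558, -0, 1.339, -0.174], TCP at [0.181, 0.624, 0.205] pointing down, gripper open.
Joint ranges: [-3.13, 3.13], [-1.02, 2.26], [0.13, 2.54], [-0.95, 4.09], [0.21, 2.88], [-2.74, 2.74]. Speed limits (rad/s): [2.57, 2.57, 3.14, 3.14, 3.14, 3.14].

## Interface

Orientations are given as a rotation vector (axis times angle).
In Python, from plant import robot gives the robot as it stands.
- The arm moves only by the tool jog_arm, never from a script. Its argument "motion" is a list of rows, each an object with "dp": the shift along the tool's x, y, z scaled (see below), a list of three; "dr": the turn, a rotation vector about the tool's x, y, z scaled (see below), a list of three. In form: [{"dp": [x, y, z], "dr": [ax, ay, az]}, ...]. A call has 1 to 10 rows; each row is the pose to reach, as a shift and turn from the pose commanded when the call began, along the tool's axes at that moment; what a row does not reach only later rows make up. The controller multiplies each number of a shift by 15 cm and each number of a turn by pi/2 rad. A row lasts 1/8 s, in which the tool goes at most 62.5 mm and 10.7 degrees, less where a joint would pass 70% of its speed; a pose out of reach is approached as far as the arm can. A call with a number of a shift or a turn outside -1 to 1 is refused whole. A call with a gripper value outside its range is refused whole. "fingers" is the opening, from 0 (shut) to 1 (fully open), set as the call begins (left out, the last holds). The fingers move at their own pace and stop on an object; "force" is the grip in N (left out, the last holds). Time passes only in rows, so rows that repeat a pose let the fingers close. It gives the time, the measured TCP pose, the force, the opening and the grip force at its end, in the units of the state.
- robot.get_state(): the state, without advancing time (a new reading comes with each control period).
- robot.capture(name): name is "scene" or "top" or "wrist"; returns the picture (480x640x3 uint8, red, green, blue); there is no depth.
- robot.get_calibration(name): a dict with "fovy" (degrees; the focal length in pixels is half the picture's height over the tangent of half this angle, whatever the lens; pixels are square), "cx", "cy" (the principal point, pixels), "origin" and "orientation" of the camera in the world. Camera axes: x right, y up, looking along -z (the intrinsics and any distortion apply to the point x, -y, -z); pixel columns grow to the right and rows downward; lengths in m; the calibration is good to about 2 mm. A picture is of the moment at which its call begins: read the wrist's pose just before it. get_calibration takes no time and is no camera call; for the wrist camera it gives the pose at the moment of the call.
- robot.hand_in(): hands the job in; it is judged then, once.
Trained networks look in the newest picture that a camera, given by its name, has taken for a name from the list of things; names that differ only in an ending like _2 or _b are one class to them, and where a whole thing is asked for, a point or a joint stands for the part that bears it (a point fixed in the world has none). Each returns a list of dicts, best first, with "confidence" (0 to 1); they miss things now and then, are a little off and sometimes report something else, mostly with a low value. They report only what shows in the picture. A call takes as long as a camera call. They do not tell look-alikes from the thing itself.
- robot.look_for(label, camera): "point" ([x, y, z] in m, in world coordinates, good to about 4 mm: the middle of the surface that is visible of it).
The state is a dict: "time_s": time; "joint_pos": joint angles; "qd": joint speeds; "joint_efforts": joint torques, N m; "ee_pos": TCP position; "tool_rot": TCP orientation; "wrist_force": force on the tool from outside, world axes, zero at the start; "torque": the same for the moment, N m; "grip_width": finger opening in m; "gripper_force": force on a finger pad.
Only numpy, scipy, OpenCV 4.12 (cv2) and the standard library are available. Lean on these libraries where they do the work, as an engineer would, in place of code of your own. Each camera call takes 0.05 s, during which the arm holds its last target. There are 200 camera calls.

## Working session

There is one attempt and no reset: what is moved stays moved. The work goes in short steps, Python scripts to look and compute and a tool call to move; the robot and the scene stay as the last step left them, time stands still between calls to the robot, and variables do not carry over. Pictures are saved under pics/ and viewed, at most 10 in all, crops included, and the job is handed in when it is done.

Besides the shell and the picture viewer there is one more tool, called as name(argument=value, ...), one argument or row to a line, values as JSON. jog_arm: Moves the arm, as the interface text tells. Its arguments: {"type":"object","properties":{"motion":{"type":"array"},"fingers":{"type":"number"},"force":{"type":"number"}},"required":["motion"]}

```bash
mkdir -p pics; ls; python3 - <<'E'
from plant import robot
import cv2,numpy as np
for c in ["scene","top"]:
    im=robot.capture(c); cv2.imwrite(f"pics/{c}0.png",im[:,:,::-1])
    k=robot.get_calibration(c); print(c,k)
    for l in ["tester","module","lid","loupe","jar","parts_tray","green_mark","chamber_mouth","rail_nose"]:
        try: print(l,[(np.round(d["point"],3).tolist(),round(d["confidence"],2)) for d in robot.look_for(l,c)])
        except Exception as e: print(l,e)
s=robot.get_state();print(s)
E
```

```text
pics
scene {'fovy': 48.392712298402955, 'cx': 320.73866250442904, 'cy': 237.09739502278276, 'origin': array([ 1.0465202 , -0.23729925,  0.94269931]), 'orientation': array([0.47803253, 0.2758752 , 0.99765272])}
tester [([0.554, 0.03, 0.007], 0.96), ([0.496, 0.279, 0.022], 0.73)]
module [([0.503, -0.312, 0.022], 0.92)]
lid [([0.376, 0.244, 0.023], 0.95), ([0.494, 0.278, 0.022], 0.83), ([0.393, 0.353, 0.02], 0.65)]
loupe [([0.606, -0.336, 0.029], 0.79)]
jar [([0.609, 0.282, 0.048], 0.87)]
parts_tray [([0.811, 0.002, 0.01], 0.75)]
green_mark [([0.552, 0.029, 0.01], 0.72)]
chamber_mouth [([0.552, 0.03, 0.012], 0.88)]
rail_nose [([0.554, 0.028, 0.009], 0.97)]
top {'fovy': 51.480429223866906, 'cx': 317.3914758477847, 'cy': 241.98627810186193, 'origin': array([0.42317529, 0.0351249 , 0.98340198]), 'orientation': array([ 0.11782238, -0.14091026, -1.58816043])}
tester [([0.536, 0.032, 0.009], 0.67)]
module [([0.488, -0.305, 0.023], 0.72), ([0.481, 0.286, 0.027], 0.61)]
lid [([0.485, 0.287, 0.026], 0.91), ([0.462, 0.395, 0.014], 0.91), ([0.39, 0.356, 0.022], 0.79), ([0.565, 0.417, 0.027], 0.77)
[... 296 characters left out ...]
0.009], 0.9)]
{'time_s': 1.0, 'joint_pos': array([ 1.11489932e+00,  2.45104434e-01,  1.55780074e+00, -6.23703804e-06,
        1.33869353e+00, -1.74117313e-01]), 'qd': array([-0.00053635, -0.00046965,  0.00081448,  0.00020064,  0.00010141,
       -0.00020679]), 'joint_efforts': array([-1.85384840e-05, -4.15856230e+01, -3.14877784e+01,  6.84988894e-02,
        2.90841615e-02, -2.21418088e-05]), 'ee_pos': array([0.18075454, 0.62437381, 0.20545202]), 'tool_rot': array([ 4.41152854e-01,  3.11046043e+00, -1.19925630e-05]), 'wrist_force': array([-0.37116841, -0.13691452, -0.0589798 ]), 'torque': array([ 0.04905356, -0.05463494, -0.026684  ]), 'gripper_force': 0.0, 'grip_width': 0.09397877046936945}
```

View pics/scene0.png

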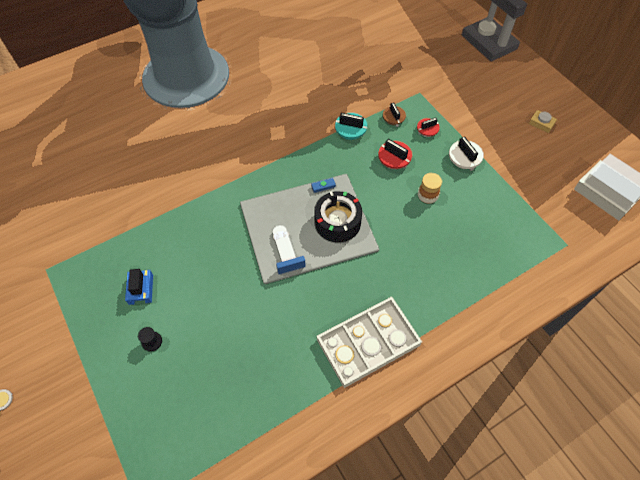

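View pics/top0.png

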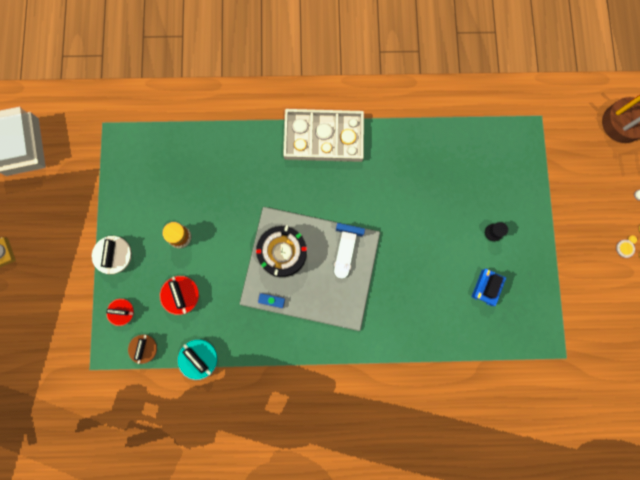

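The candidates for the lid in the top picture are teal (197,359), brown (142,348), small red (120,312), large red (179,295) and white (111,255). The large red one fits: it isn't an excluded colour and it's the larger of the two reds. The module is the blue block at (489,287), and the tester sits at the centre with the rail nose at (343,272) and the stop at (350,230).

```bash
cat > h.py <<'E'
import cv2,numpy as np
from scipy.spatial.transform import Rotation as Ro
from plant import robot
def cal(c):
    k=robot.get_calibration(c); f=240/np.tan(np.radians(k["fovy"]/2))
    return f,k["cx"],k["cy"],np.array(k["origin"]),Ro.from_rotvec(k["orientation"]).as_matrix()
def w(uv,z,K):
    f,cx,cy,o,R=K; uv=np.atleast_2d(np.asarray(uv,float))
    d=np.c_[(uv[:,0]-cx)/f,-(uv[:,1]-cy)/f,-np.ones(len(uv))]@R.T
    return o+d*((z-o[2])/d[:,2])[:,None]
def px(P,K):
    f,cx,cy,o,R=K; q=(np.atleast_2d(P)-o)@R
    return np.c_[cx+f*q[:,0]/-q[:,2],cy-f*q[:,1]/-q[:,2]]
def blob(im,kind,box=None,zz=0):
    h=cv2.cvtColor(im,cv2.COLOR_RGB2HSV).astype(int); H,S,V=h[...,0],h[...,1],h[...,2]
    m={"red":((H<6)|(H>172))&(S>180)&(V>90),"blue":(H>100)&(H<130)&(S>150)&(V>60),
       "grey":(S<40)&(V>80)&(V<190),"black":(V<45)}[kind].astype(np.uint8)
    if box: q=np.zeros_like(m); a,b,c,d=box; q[b:d,a:c]=1; m*=q
    return m
def big(m):
    cs,_=cv2.findContours(m,cv2.RETR_EXTERNAL,cv2.CHAIN_APPROX_NONE)
    return max(cs,key=cv2.contourArea)
E
python3 - <<'E'
from h import *
im=cv2.imread("pics/top0.png")[:,:,::-1].copy(); K=cal("top")
# plate
c=big(cv2.morphologyEx(blob(im,"grey",(225,195,395,340)),cv2.MORPH_CLOSE,np.ones((5,5))))
P=w(c[:,0,:],0.01,K)[:,:2]; hull=cv2.convexHull((P*1000).astype(np.float32))
print("plate mm",cv2.minAreaRect(hull), cv2.boxPoints(cv2.minAreaRect(hull)).round(1).tolist())
c=big(blob(im,"red",(150,265,210,325))); P=w(c[:,0,:],0.024,K)[:,:2]*1000
print("lid",cv2.minEnclosingCircle(P.astype(np.float32)))
c=big(blob(im,"black",(150,265,210,325))); P=w(c[:,0,:],0.05,K)[:,:2]*1000;print("bar",cv2.minAreaRect(P.astype(np.float32)))
c=big(blob(im,"blue",(460,260,520,315))|blob(im,"black",(470,266,510,308))); P=w(c[:,0,:],0.022,K)[:,:2]*1000;print("mod",cv2.minAreaRect(P.astype(np.float32)))
c=big(blob(im,"black",(475,265,515,308))); P=w(c[:,0,:],0.048,K)[:,:2]*1000;print("modgrip",cv2.minAreaRect(P.astype(np.float32)))
K2=cal("wrist"); print("wrist",K2)
s=robot.get_state(); T=Ro.from_rotvec(s["tool_rot"]).as_matrix(); print(T, T.T@(K2[3]-s["ee_pos"]), T.T@K2[4])
sc=cv2.imread("pics/scene0.png")
a=cv2.resize(im[230:380,80:240,::-1],(560,525),interpolation=3); b=cv2.resize(im[255:325,455:525,::-1],(240,240),interpolation=3)
o=np.zeros((525,800,3),np.uint8);o[:,:560]=a;o[:240,560:]=b
o[260:500,560:]=cv2.resize(sc[90:190,340:440],(240,240),interpolation=3)
cv2.imwrite("pics/crop1.png",o)
E
```

```text
plate mm ((534.5062255859375, 34.006141662597656), (237.82144165039062, 197.27296447753906), 76.4626235961914) [[410.79998779296875, -58.5], [602.5999755859375, -104.69999694824219], [658.2000122070312, 126.5], [466.3999938964844, 172.6999969482422]]
lid ((486.7537841796875, 281.2630920410156), 35.242820739746094)
bar ((484.8633117675781, 279.294921875), (48.733943939208984, 8.425429344177246), 15.216211318969727)
mod ((487.5946960449219, -310.723876953125), (49.507789611816406, 63.00661087036133), 64.8356704711914)
modgrip ((487.43255615234375, -308.7457275390625), (20.979028701782227, 42.46922302246094), 64.12035369873047)
wrist (np.float64(334.64542296905074), 323.0364017235199, 242.83602345352327, array([0.10161654, 0.64749373, 0.38518641]), array([[ 2.78662142e-01, -9.21376730e-01, -2.70947104e-01],
       [ 9.60389184e-01,  2.67389236e-01,  7.84577046e-02],
       [ 1.59235648e-04, -2.82077860e-01,  9.59391503e-01]]))
[[-9.60562487e-01  2.78064215e-01  2.78538804e-06]
 [ 2.78064215e-01  9.60562487e-01 -8.10616576e-06]
 [-4.92957389e-06 -7.01196201e-06 -1.00000000e+00]] [ 0.08244493  0.00020142 -0.1797348 ] [[-6.22536526e-04  9.59392692e-01  2.82073174e-01]
 [ 9.99999792e-01  6.44150244e-04  1.61070274e-05]
 [-1.66244540e-04  2.82073126e-01 -9.59392893e-01]]
```

View pics/crop1.png

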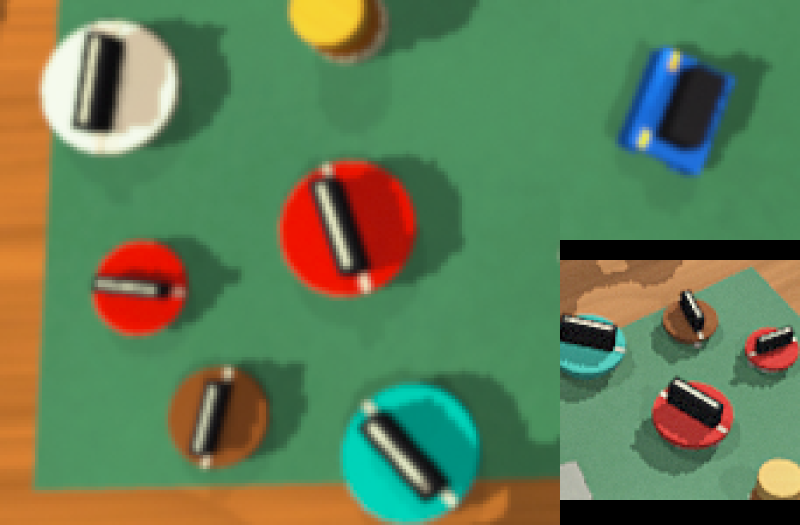

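The crop confirms the large red lid at crop (348,228), with its bar along about +18°. The blue module has its grip block at crop (692,108). Next I move towards the module and stop over the tester for a wrist look.

jog_arm(
  motion=[
    {"dp":[-0.25,-0.25,0],"dr":[0,0,0]},
    {"dp":[-0.5,-0.5,0],"dr":[0,0,0]},
    {"dp":[-0.75,-0.75,0],"dr":[0,0,0]},
    {"dp":[-1,-1,0],"dr":[0,0,0]},
  ],
  fingers=1,
  force=20,
)

```text
time_s: 1.5
ee_pos: [0.2837, 0.4372, 0.2056]
tool_rot: [0.44, 3.11, 0.001]
wrist_force: [1.0, -0.1, 0.1]
grip_width: 0.094
gripper_force: 0.0
```

jog_arm(
  motion=[
    {"dp":[-0.25,-0.25,0],"dr":[0,0,0]},
    {"dp":[-0.5,-0.5,0],"dr":[0,0,0]},
    {"dp":[-0.75,-0.75,0],"dr":[0,0,0]},
    {"dp":[-1,-1,0],"dr":[0,0,0]},
  ],
)

```text
time_s: 2.0
ee_pos: [0.3861, 0.2513, 0.2058]
tool_rot: [0.441, 3.11, 0.001]
wrist_force: [0.6, 0.1, -0.1]
grip_width: 0.0936
gripper_force: 0.0
```

jog_arm(
  motion=[
    {"dp":[-0.25,-0.25,0],"dr":[0,0,0]},
    {"dp":[-0.5,-0.5,0],"dr":[0,0,0]},
    {"dp":[-0.75,-0.75,0],"dr":[0,0,0]},
    {"dp":[-1,-1,0],"dr":[0,0,0]},
    {"dp":[-1,-1,0],"dr":[0,0,0]},
    {"dp":[-1,-1,0],"dr":[0,0,0]},
  ],
)

```text
time_s: 2.75
ee_pos: [0.4876, 0.0673, 0.2054]
tool_rot: [-0.441, -3.11, -0.0]
wrist_force: [0.3, 0.4, -1.1]
grip_width: 0.0939
gripper_force: 0.0
```

```bash
python3 - <<'E'
from h import *
import json
K=cal("wrist"); im=robot.capture("wrist"); cv2.imwrite("pics/w1.png",im[:,:,::-1]); np.save("w1K.npy",np.array([*K[:3],*K[3],*K[4].ravel()]))
s=robot.get_state(); print(s["time_s"],s["ee_pos"],s["tool_rot"])
# predicted tester points overlay
th=np.radians(-13.5);X=np.array([np.cos(th),np.sin(th)]);Y=np.array([-X[1],X[0]]);O=np.array([.5491,.0305])
def T(x,y,z): return [*(O+x*X+y*Y),z]
pts=[T(-.115,-.12,.01),T(.085,-.12,.01),T(.085,.12,.01),T(-.115,.12,.01),T(-.024,-.06,.022),T(.066,-.06,.04),T(0,.06,.056)]
for n in range(12): a=n*np.pi/6; pts.append(T(.034*np.cos(a),.06+.034*np.sin(a),.056))
o=im[:,:,::-1].copy()
for p in px(pts,K): cv2.circle(o,tuple(int(v) for v in p.round()),2,(255,0,255),-1)
cv2.imwrite("pics/w1o.png",o)
E
```

```text
2.8 [0.48737573 0.06777508 0.20533826] [-4.39783822e-01 -3.11027813e+00 -3.80010857e-04]
```

View pics/w1o.png

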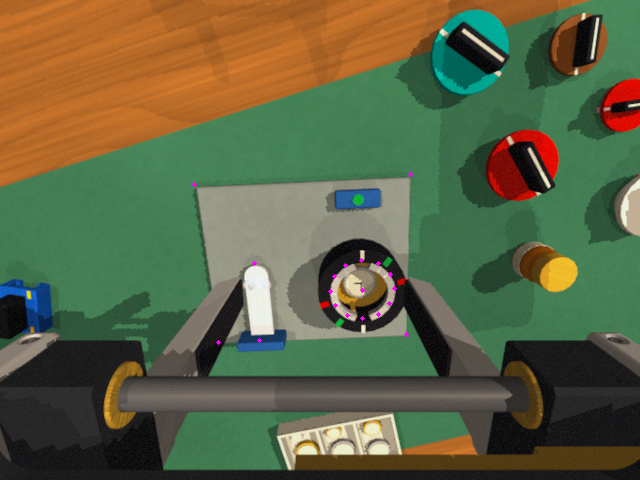

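The wrist view shows the tester at (195–410, 180–340), with the nose at (256,268) and the chamber centre at about (362,291). Green marks are at (388,261) and (339,323), red at (402,282) and (324,305). The large red lid is at (522,165) and the module is at the left edge. I'll fix the tester's pose from the coloured marks.

```bash
python3 - <<'E'
from h import *
q=np.load("w1K.npy");K=(*q[:3],q[3:6],q[6:].reshape(3,3))
Kt=cal("top")
def marks(im,K,box,up):
    a,b,c,d=box; sub=cv2.resize(im[b:d,a:c],None,fx=4,fy=4,interpolation=3)
    h=cv2.cvtColor(sub,cv2.COLOR_RGB2HSV).astype(int);H,S,V=h[...,0],h[...,1],h[...,2]
    out={}
    for n,m in (("g",(H>45)&(H<85)&(S>120)&(V>60)),("r",((H<8)|(H>172))&(S>140)&(V>60))):
        k,l,st,ce=cv2.connectedComponentsWithStats(m.astype(np.uint8))
        i=[j for j in range(1,k) if 40<st[j,4]<2500]
        pts=[(ce[j]+.5)/4-.5+[a,b] for j in i]
        W=w(pts,.056,K)*1000 if pts else []
        print(n,[(p.round(1).tolist(),st[j,4],x[:2].round(1).tolist()) for p,j,x in zip(pts,i,W)])
im=cv2.imread("pics/w1.png")[:,:,::-1].copy(); marks(im,K,(316,240,408,335),0)
it=cv2.imread("pics/top0.png")[:,:,::-1].copy(); marks(it,Kt,(254,224,310,278),0)
# lid & nose & plate in wrist
c=big(blob(im,"red",(480,120,562,205)));P=w(c[:,0],.024,K)[:,:2]*1000;print("lid",cv2.minEnclosingCircle(P.astype(np.float32)))
h=cv2.cvtColor(im,cv2.COLOR_RGB2HSV).astype(int)
m=((h[...,1]<60)&(h[...,2]>190)).astype(np.uint8); z=np.zeros_like(m); z[255:332,240:280]=1
c=big(m*z)[:,0]; P=w(c,.022,K)[:,:2]*1000; print("rail",cv2.minAreaRect(P.astype(np.float32)),w([c[c[:,1].argmin()]],.022,K)*1000)
m=((h[...,1]<60)&(h[...,2]>200)).astype(np.uint8);
E
```

```text
g [([387.1, 261.4], np.int32(1072), [539.3, 122.0]), ([339.2, 322.1], np.int32(896), [593.6, 55.3])]
r [([400.9, 281.2], np.int32(912), [565.1, 131.0]), ([324.5, 304.3], np.int32(1008), [568.4, 45.7])]
g [([297.8, 235.3], np.int32(400), [590.3, 56.6]), ([263.5, 264.0], np.int32(384), [537.0, 121.6])]
r [([303.5, 248.5], np.int32(512), [564.9, 46.2]), ([258.5, 250.8], np.int32(448), [562.2, 130.9])]
lid ((488.3618469238281, 283.530029296875), 36.22434997558594)
rail ((556.8892822265625, -32.9663200378418), (30.708248138427734, 85.10855865478516), 74.86209869384766) [[514.7670802  -25.71475563  22.        ]]
```

jog_arm(
  motion=[
    {"dp":[-0.08,-0.33,0],"dr":[0,0,0]},
    {"dp":[-0.16,-0.67,0],"dr":[0,0,0]},
    {"dp":[-0.23,-1,0],"dr":[0,0,0]},
  ],
)

```text
time_s: 3.18
ee_pos: [0.479, -0.0865, 0.2057]
tool_rot: [0.437, 3.11, 0.0]
wrist_force: [0.0, -0.1, 0.0]
grip_width: 0.0945
gripper_force: 0.0
```

jog_arm(
  motion=[
    {"dp":[-0.08,-0.33,0],"dr":[0,0,0.03]},
    {"dp":[-0.16,-0.67,0],"dr":[0,0,0.06]},
    {"dp":[-0.23,-1,0],"dr":[0,0,0.1]},
  ],
)

```text
time_s: 3.55
ee_pos: [0.4708, -0.2405, 0.2057]
tool_rot: [0.683, 3.066, 0.0]
wrist_force: [0.8, 0.1, 0.1]
grip_width: 0.094
gripper_force: 0.0
```

jog_arm(
  motion=[
    {"dp":[-0.15,-0.22,0.25],"dr":[0,0,0]},
    {"dp":[-0.18,-0.45,0.5],"dr":[0,0,0]},
    {"dp":[-0.18,-0.45,0.5],"dr":[0,0,0]},
    {"dp":[-0.18,-0.45,0.5],"dr":[0,0,0]},
  ],
)

```text
time_s: 4.05
ee_pos: [0.4674, -0.3118, 0.1314]
tool_rot: [0.681, 3.066, -0.0]
wrist_force: [0.4, 0.2, 0.2]
grip_width: 0.0939
gripper_force: 0.0
```

```bash
python3 - <<'E'
from h import *
K=cal("wrist"); im=robot.capture("wrist"); cv2.imwrite("pics/w2.png",im[:,:,::-1])
s=robot.get_state(); print(s["time_s"],s["ee_pos"],s["tool_rot"])
R=Ro.from_rotvec(s["tool_rot"]).as_matrix();print("yaw y",np.degrees(np.arctan2(R[1,1],R[0,1])))
m=blob(im,"blue",(100,60,540,400)); c=big(m); 
P=w(c[:,0],.022,K)[:,:2]*1000;print("blue",cv2.minAreaRect(P.astype(np.float32)),cv2.boundingRect(c))
print(robot.look_for("module","wrist"))
print(px([[.4876,-.3107,.022],s["ee_pos"]],K))
E
```

```text
4.1 [ 0.46775186 -0.31203827  0.1320943 ] [ 6.80355933e-01  3.06481242e+00 -1.66424491e-03]
yaw y 64.96776957642602
blue ((487.9365234375, -312.7801208496094), (44.14329528808594, 63.84645080566406), 64.90838623046875) (307, 226, 50, 67)
[{'point': [0.4838, -0.3147, 0.0257], 'confidence': 0.58}]
[[333.31608621 258.74738577]
 [322.65360356 292.56889167]]
```

View pics/w2.png

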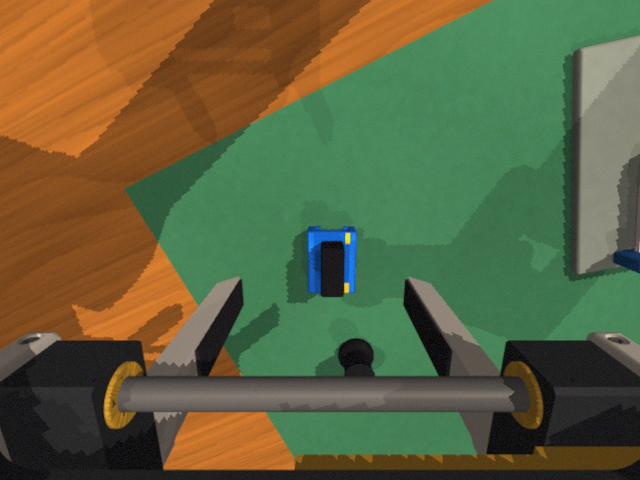

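The module is centred at (332,260), top blue rectangle at 64.9°, aligned with the tool; the loupe is well clear at (355,357). I'll descend on it now.

jog_arm(
  motion=[
    {"dp":[-0.135,0.053,0.1],"dr":[0,0,0]},
    {"dp":[-0.135,0.053,0.35],"dr":[0,0,0]},
    {"dp":[-0.135,0.053,0.6],"dr":[0,0,0]},
    {"dp":[-0.135,0.053,0.72],"dr":[0,0,0]},
    {"dp":[-0.135,0.053,0.72],"dr":[0,0,0]},
    {"dp":[-0.135,0.053,0.72],"dr":[0,0,0]},
  ],
  fingers=1,
)

```text
time_s: 4.9
ee_pos: [0.4894, -0.3152, 0.0244]
tool_rot: [0.683, 3.064, -0.003]
wrist_force: [0.1, -0.2, 0.2]
grip_width: 0.0943
gripper_force: 0.0
```

jog_arm(
  motion=[
    {"dp":[0,0,0],"dr":[0,0,0]},
    {"dp":[0,0,0],"dr":[0,0,0]},
    {"dp":[0,0,0],"dr":[0,0,0]},
    {"dp":[0,0,0],"dr":[0,0,0]},
    {"dp":[0,0,0],"dr":[0,0,0]},
    {"dp":[0,0,0],"dr":[0,0,0]},
  ],
  fingers=0,
  force=40,
)

```text
time_s: 5.65
ee_pos: [0.4882, -0.3144, 0.0224]
tool_rot: [-0.684, -3.066, -0.0]
wrist_force: [-0.5, 0.3, 0.4]
grip_width: 0.0376
gripper_force: 0.0
```

jog_arm(
  motion=[
    {"dp":[0,0,0],"dr":[0,0,0]},
    {"dp":[0,0,0],"dr":[0,0,0]},
    {"dp":[0,0,0],"dr":[0,0,0]},
    {"dp":[0,0,-0.1],"dr":[0,0,0]},
    {"dp":[0,0,-0.4],"dr":[0,0,0]},
    {"dp":[0,0,-0.7],"dr":[0,0,0]},
    {"dp":[0,0,-0.7],"dr":[0,0,0]},
    {"dp":[0,0,-0.7],"dr":[0,0,0]},
  ],
)

```text
time_s: 6.65
ee_pos: [0.4875, -0.3138, 0.1264]
tool_rot: [-0.684, -3.065, -0.001]
wrist_force: [-0.6, 0.6, -2.1]
grip_width: 0.0197
gripper_force: 40.0
```

```bash
python3 - <<'E'
from h import *
P=[]
for i in range(5):
    K=cal("wrist"); im=robot.capture("wrist"); s=robot.get_state(); P.append(s["ee_pos"])
cv2.imwrite("pics/w3.png",im[:,:,::-1])
R=Ro.from_rotvec(s["tool_rot"]).as_matrix();print(s["time_s"],np.mean(P,0),np.std(P,0),"yaw y",np.degrees(np.arctan2(R[1,1],R[0,1])),s["grip_width"],s["gripper_force"],s["wrist_force"],R[:,2])
c=big(blob(im,"blue",(200,100,440,420)))[:,0]; dz=.022
z=np.mean(P,0)[2]-.0235+.022   # module top plane
Q=(w(c,z,K)-np.mean(P,0))@R*1000
print("in tool mm",cv2.minAreaRect(Q[:,:2].astype(np.float32)))
E
```

```text
6.9 [ 0.48714583 -0.31343718  0.12542778] [0.00016368 0.00014523 0.00022585] yaw y 64.85183569177191 0.0197070920971601 39.99935209751129 [ 0.06599877  0.11488025 -2.79046242] [-0.00215589  0.00202579 -0.99999562]
in tool mm ((19.470367431640625, 0.2629966735839844), (27.213411331176758, 44.04304885864258), 0.06457489728927612)
```

View pics/w3.png

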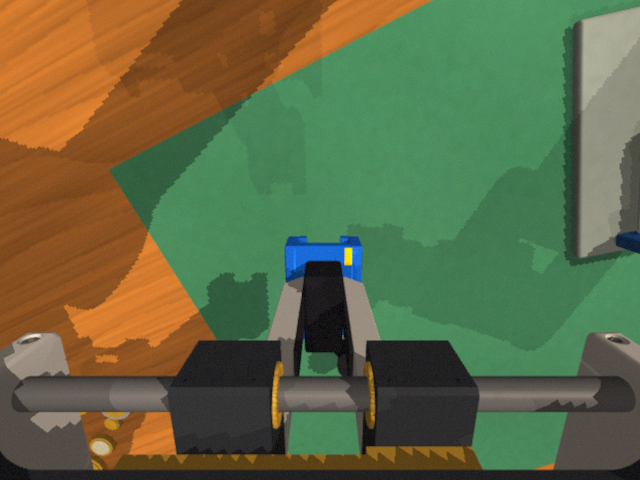

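The module is gripped and aligned in the hand (width 19.7 mm, 40 N, bottom about 23.5 mm below the TCP). Now I carry it to the flat in front of the nose.

jog_arm(
  motion=[
    {"dp":[0.11,0.22,0],"dr":[0,0,0]},
    {"dp":[0.23,0.45,0],"dr":[0,0,0]},
    {"dp":[0.35,0.67,0],"dr":[0,0,0]},
    {"dp":[0.458,0.891,0],"dr":[0,0,0]},
  ],
)

```text
time_s: 7.4
ee_pos: [0.4822, -0.1628, 0.1267]
tool_rot: [-0.684, -3.065, -0.001]
wrist_force: [0.7, -0.5, -1.4]
grip_width: 0.0196
gripper_force: 40.0
```

jog_arm(
  motion=[
    {"dp":[0.11,0.22,0],"dr":[0,0,-0.04]},
    {"dp":[0.23,0.45,0],"dr":[0,0,-0.08]},
    {"dp":[0.35,0.67,0],"dr":[0,0,-0.129]},
    {"dp":[0.458,0.891,0],"dr":[0,0,-0.129]},
    {"dp":[0.458,0.891,0.2],"dr":[0,0,-0.129]},
    {"dp":[0.458,0.891,0.4],"dr":[0,0,-0.129]},
    {"dp":[0.458,0.891,0.4],"dr":[0,0,-0.129]},
    {"dp":[0.458,0.891,0.4],"dr":[0,0,-0.129]},
  ],
)

```text
time_s: 8.4
ee_pos: [0.478, -0.0143, 0.0682]
tool_rot: [0.37, 3.119, -0.0]
wrist_force: [1.0, -0.6, -3.5]
grip_width: 0.0198
gripper_force: 40.0
```

```bash
cat > st.py <<'E'
from h import *
def st(n=5):
    P=[];W=[]
    for i in range(n):
        K=cal("wrist"); im=robot.capture("wrist"); s=robot.get_state(); P.append(s["ee_pos"]);W.append(s["wrist_force"])
    R=Ro.from_rotvec(s["tool_rot"]).as_matrix();p=np.mean(P,0)
    print("t",round(s["time_s"],2),"p",p.round(4),"yaw",round(np.degrees(np.arctan2(R[1,1],R[0,1])),2),"tilt",R[:2,2].round(4),"F",np.mean(W,0).round(2),"g",round(s["grip_width"],4),s["gripper_force"])
    return im,K,R,p
def tester(p,O=(.5526,.0302),a=-13.5):
    a=np.radians(a);X=np.array([np.cos(a),np.sin(a)]);d=np.array(p[:2])-O
    return d@X*1000,d@[-X[1],X[0]]*1000
E
python3 - <<'E'
from st import *
im,K,R,p=st(); cv2.imwrite("pics/w4.png",im[:,:,::-1]); print(tester(p))
E
```

```text
t 8.65 p [ 0.4784 -0.0144  0.0687] yaw 76.45 tilt [ 0.0019 -0.0005] F [ 0.16  0.02 -2.09] g 0.0192 39.99929487705231
(np.float64(-61.76932114648802), np.float64(-60.66587141569733))
```

View pics/w4.png

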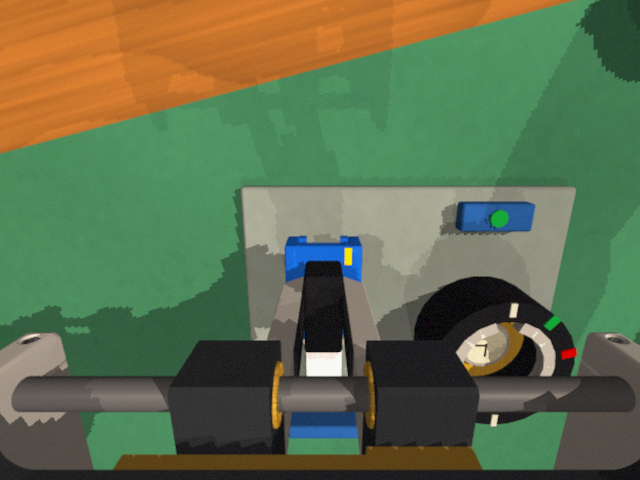

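The held module is at (323,262). Between the fingers the rail head shows at (305–342, 352–376), with the stop at (323,425) behind it. White chamber marks are at (514,311) and (494,420), so I can measure the lateral offset from these.

```bash
python3 - <<'E'
from st import *
im=cv2.imread("pics/w4.png")[:,:,::-1].astype(int); K=cal("wrist"); s=robot.get_state(); R=Ro.from_rotvec(s["tool_rot"]).as_matrix(); p=np.array([.4784,-.0144,.0687])
for r in (358,364,370):
    g=im[r,295:352].sum(1)/3; b=np.where(g>150)[0]+295; print(r,b.min(),b.max(),((w([[b.min()-.5,r],[b.max()+.5,r]],.022,K)-p)@R*1000)[:,:2].round(1).tolist())
    r2=425; 
m=blob(im.astype(np.uint8),"blue",(280,405,365,445)); c=big(m)[:,0]; print("stop",c.min(0),c.max(0),((w([[c[:,0].min(),425],[c[:,0].max(),425]],.04,K)-p)@R*1000)[:,:2].round(1).tolist())
W=w([[514,311],[494,420]],.056,K); d=W[1]-W[0]; print(W.mean(0)*1000,np.linalg.norm(d),np.degrees(np.arctan2(d[1],d[0])),tester(W.mean(0)))
# block
c=big(blob(im.astype(np.uint8),"black",(298,255,350,352)))[:,0]; print(c.min(0),c.max(0))
print("plate edge row186:",tester(w([[400,187]],.01,K)[0]))
E
```

```text
358 306 341 [[-78.0, -13.6], [-78.0, 14.7]]
364 306 341 [[-83.5, -13.6], [-83.5, 14.8]]
370 306 345 [[-89.0, -13.7], [-89.1, 18.0]]
stop [290 412] [357 437] [[-125.3, -25.4], [-125.4, 26.4]]
[567.27034768  89.35469952  56.        ] 0.08586828289516638 -13.76892049061254 (np.float64(0.45561444955912866), np.float64(60.94497511769112))
[298 262] [349 351]
plate edge row186: (np.float64(-115.39890639165414), np.float64(-5.972082885872888))
```

jog_arm(
  motion=[
    {"dp":[0,0.003,0.1],"dr":[0,0,0]},
    {"dp":[0,0.003,0.19],"dr":[0,0,0]},
    {"dp":[0,0.003,0.228],"dr":[0,0,0]},
    {"dp":[0,0.003,0.228],"dr":[0,0,0]},
    {"dp":[0,0.003,0.228],"dr":[0,0,0]},
  ],
)

```text
time_s: 9.28
ee_pos: [0.4774, -0.0135, 0.0329]
tool_rot: [-0.37, -3.119, -0.0]
wrist_force: [0.4, -0.4, -2.0]
grip_width: 0.0196
gripper_force: 40.0
```

jog_arm(
  motion=[
    {"dp":[-0.04,0,0],"dr":[0,0,0]},
    {"dp":[-0.08,0,0],"dr":[0,0,0]},
    {"dp":[-0.12,0,0],"dr":[0,0,0]},
    {"dp":[-0.16,0,0],"dr":[0,0,0]},
    {"dp":[-0.2,0,0],"dr":[0,0,0]},
    {"dp":[-0.2,0,0],"dr":[0,0,0]},
  ],
)

```text
time_s: 10.02
ee_pos: [0.5045, -0.0201, 0.0326]
tool_rot: [-0.369, -3.113, -0.001]
wrist_force: [-7.9, 0.8, 3.6]
grip_width: 0.0197
gripper_force: 40.0
```

```bash
python3 - <<'E'
from st import *
im,K,R,p=st(); print(tester(p))
E
```

```text
t 10.28 p [ 0.5045 -0.0201  0.0326] yaw 76.49 tilt [-0.0062  0.0011] F [-6.9   0.55  2.98] g 0.0195 40.00097215175629
(np.float64(-35.03076500249117), np.float64(-60.14028416122986))
```

jog_arm(
  motion=[
    {"dp":[-0.045,0,-0.002],"dr":[0,0,0]},
    {"dp":[-0.09,0,-0.003],"dr":[0,0,0]},
    {"dp":[-0.135,0,-0.003],"dr":[0,0,0]},
    {"dp":[-0.18,0,-0.003],"dr":[0,0,0]},
    {"dp":[-0.225,0,-0.003],"dr":[0,0,0]},
    {"dp":[-0.27,0,-0.003],"dr":[0,0,0]},
    {"dp":[-0.315,0,-0.003],"dr":[0,0,0]},
    {"dp":[-0.36,0,-0.003],"dr":[0,0,0]},
    {"dp":[-0.4,0,-0.003],"dr":[0,0,0]},
    {"dp":[-0.4,0,-0.003],"dr":[0,0,0]},
  ],
)

```text
time_s: 11.52
ee_pos: [0.5642, -0.0344, 0.0329]
tool_rot: [-0.37, -3.117, -0.0]
wrist_force: [-2.4, -0.6, -3.0]
grip_width: 0.0197
gripper_force: 40.0
```

```bash
python3 - <<'E'
from st import *
im,K,R,p=st(); print(tester(p)); cv2.imwrite("pics/w5.png",im[:,:,::-1])
E
```

```text
t 11.78 p [ 0.5643 -0.0344  0.0331] yaw 76.47 tilt [-0.0011  0.0003] F [-2.47  0.74 -3.78] g 0.0198 39.9988728761673
(np.float64(26.466112559862733), np.float64(-60.110905101272635))
```

jog_arm(
  motion=[
    {"dp":[-0.012,0,0],"dr":[0,0,0]},
    {"dp":[-0.024,0,0],"dr":[0,0,0]},
    {"dp":[-0.036,0,0],"dr":[0,0,0]},
    {"dp":[-0.048,0,0],"dr":[0,0,0]},
    {"dp":[-0.058,0,0],"dr":[0,0,0]},
    {"dp":[-0.058,0,0],"dr":[0,0,0]},
  ],
)

```text
time_s: 12.52
ee_pos: [0.5711, -0.036, 0.0334]
tool_rot: [-0.369, -3.113, -0.001]
wrist_force: [-9.9, 2.0, 4.2]
grip_width: 0.0199
gripper_force: 40.0
```

```bash
python3 - <<'E'
from st import *
im,K,R,p=st(); print(tester(p)); cv2.imwrite("pics/w5.png",im[:,:,::-1])
E
```

```text
t 12.78 p [ 0.5711 -0.036   0.0334] yaw 76.49 tilt [-0.0064  0.0013] F [-9.12  1.6   4.26] g 0.0199 40.00120997428894
(np.float64(33.46674714181757), np.float64(-60.0857217836394))
```

jog_arm(
  motion=[
    {"dp":[-0.01,0,0],"dr":[0,0,0]},
    {"dp":[-0.02,0,0],"dr":[0,0,0]},
    {"dp":[-0.03,0,0],"dr":[0,0,0]},
    {"dp":[-0.03,0,0],"dr":[0,0,0]},
  ],
)

```text
time_s: 13.28
ee_pos: [0.5713, -0.036, 0.0329]
tool_rot: [-0.367, -3.102, -0.002]
wrist_force: [-23.4, 3.8, 16.7]
grip_width: 0.0201
gripper_force: 40.0
```

```bash
python3 - <<'E'
from st import *
im,K,R,p=st(); print(tester(p)); cv2.imwrite("pics/w5.png",im[:,:,::-1])
E
```

```text
t 13.53 p [ 0.5713 -0.036   0.0329] yaw 76.52 tilt [-0.0174  0.0035] F [-23.31   3.75  16.22] g 0.0198 40.00533163547516
(np.float64(33.61755049511335), np.float64(-59.983795951752484))
```

The force rises steeply with no travel, so the module is against the stop. I relieve the push, release and lift.

jog_arm(
  motion=[
    {"dp":[0.02,0,0],"dr":[0,0,0]},
    {"dp":[0.038,0,0],"dr":[0,0,0]},
    {"dp":[0.038,0,0],"dr":[0,0,0]},
  ],
)

```text
time_s: 13.9
ee_pos: [0.5711, -0.036, 0.0331]
tool_rot: [-0.37, -3.117, -0.001]
wrist_force: [-4.9, 1.3, -2.1]
grip_width: 0.0198
gripper_force: 40.0
```

jog_arm(
  motion=[
    {"dp":[0,0,0],"dr":[0,0,0]},
    {"dp":[0,0,0],"dr":[0,0,0]},
    {"dp":[0,0,0],"dr":[0,0,0]},
    {"dp":[0,0,0],"dr":[0,0,0]},
    {"dp":[0,0,-0.2],"dr":[0,0,0]},
    {"dp":[0,0,-0.6],"dr":[0,0,0]},
    {"dp":[0,0,-1],"dr":[0,0,0]},
    {"dp":[0,0,-1],"dr":[0,0,0]},
  ],
  fingers=1,
)

```text
time_s: 14.9
ee_pos: [0.576, -0.0373, 0.1903]
tool_rot: [0.369, 3.108, -0.003]
wrist_force: [1.3, -0.9, 0.1]
grip_width: 0.0931
gripper_force: 0.0
```

```bash
python3 - <<'E'
from st import *
im,K,R,p=st(); print(tester(p)); cv2.imwrite("pics/w6.png",im[:,:,::-1])
E
```

```text
t 15.15 p [ 0.572  -0.0363  0.1833] yaw 76.46 tilt [-0.0037  0.001 ] F [-0.05  0.04 -0.4 ] g 0.0939 0.0
(np.float64(34.428576813621476), np.float64(-60.14163145787538))
```

View pics/w6.png

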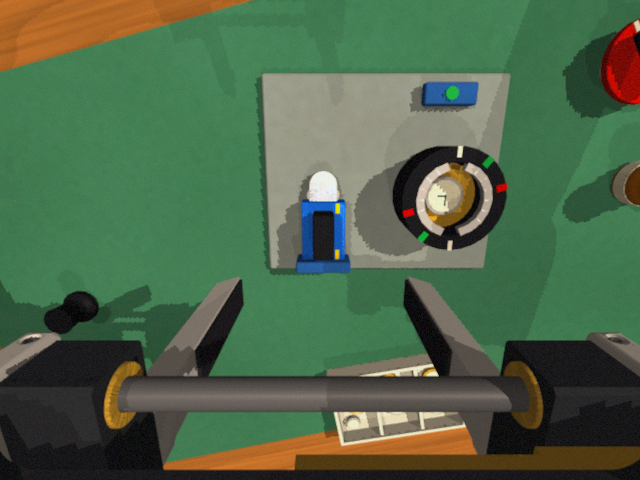

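The module sits flush against the stop at (324,265), with the rail nose showing behind it. I go for the lid next.

jog_arm(
  motion=[
    {"dp":[0.13,0.25,0],"dr":[0,0,-0.05]},
    {"dp":[0.26,0.5,0],"dr":[0,0,-0.1]},
    {"dp":[0.39,0.75,0],"dr":[0,0,-0.15]},
    {"dp":[0.52,0.97,0],"dr":[0,0,-0.2]},
  ],
)

```text
time_s: 15.65
ee_pos: [0.5291, 0.1246, 0.1818]
tool_rot: [0.126, -3.136, -0.0]
wrist_force: [-0.3, 0.0, -0.3]
grip_width: 0.0939
gripper_force: 0.0
```

```bash
python3 - <<'E'
from st import *
im,K,R,p=st(2)
t=np.array([.4884,.2835,.135]); d=(t-p)@R/.15; print("dp",d.round(3))
q=cv2.imread("pics/w6.png")[:,:,::-1].copy()
E
```

```text
t 15.75 p [0.528  0.1269 0.1817] yaw 94.72 tilt [-0.0037  0.0005] F [-0.19  1.04 -0.11] g 0.094 0.0
dp [0.176 1.062 0.313]
```

jog_arm(
  motion=[
    {"dp":[0.05,0.25,0],"dr":[0,0,-0.04]},
    {"dp":[0.09,0.5,0],"dr":[0,0,-0.08]},
    {"dp":[0.13,0.75,0.1],"dr":[0,0,-0.137]},
    {"dp":[0.176,1,0.2],"dr":[0,0,-0.137]},
    {"dp":[0.176,1,0.31],"dr":[0,0,-0.137]},
    {"dp":[0.176,1,0.31],"dr":[0,0,-0.137]},
    {"dp":[0.176,1,0.31],"dr":[0,0,-0.137]},
  ],
)

```text
time_s: 16.62
ee_pos: [0.4932, 0.2697, 0.1373]
tool_rot: [-0.456, 3.108, -0.0]
wrist_force: [0.2, -0.8, 0.3]
grip_width: 0.0939
gripper_force: 0.0
```

```bash
python3 - <<'E'
from st import *
im,K,R,p=st(3); cv2.imwrite("pics/w7.png",im[:,:,::-1])
c=big(blob(im,"red",(200,150,450,400)))
Q=(w(c[:,0],.024,K)-p)@R*1000; print("flange tool mm",cv2.minEnclosingCircle(Q[:,:2].astype(np.float32)),cv2.boundingRect(c))
x,y,ww,hh=cv2.boundingRect(c)
h=cv2.cvtColor(im,cv2.COLOR_RGB2HSV)
m=(h[...,2]<75).astype(np.uint8); z=np.zeros_like(m); z[y:y+hh+10,x:x+ww]=1
c=big(m*z); Q=(w(c[:,0],.05,K)-p)@R*1000; print("bar",cv2.minAreaRect(Q[:,:2].astype(np.float32)))
m=((h[...,1]<70)&(h[...,2]>130)).astype(np.uint8)*z
k,l,s,ce=cv2.connectedComponentsWithStats(m)
for j in range(1,k):
    if s[j,4]>8: print(s[j].tolist(),ce[j].round(1),((w([ce[j]],.024,K)-p)@R*1000)[0,:2].round(1))
o=im[:,:,::-1][max(0,y-40):y+hh+40,x-60:x+ww+60]; cv2.imwrite("pics/w7c.png",cv2.resize(o,None,fx=3,fy=3,interpolation=3)[:600,:800])
print(im.shape,np.array(o.shape)*3, x-60,y-40)
E
```

```text
t 16.77 p [0.4934 0.27   0.1379] yaw 106.72 tilt [0.0014 0.0003] F [ 0.44 -0.13 -0.24] g 0.0938 0.0
flange tool mm ((1.2134532928466797, 11.425825119018555), 35.90339660644531) (302, 198, 37, 77)
bar ((3.0465164184570312, 11.009678840637207), (3.251906156539917, 56.54838180541992), 89.32504272460938)
(480, 640, 3) [471 471   9] 242 158
```

View pics/w7c.png

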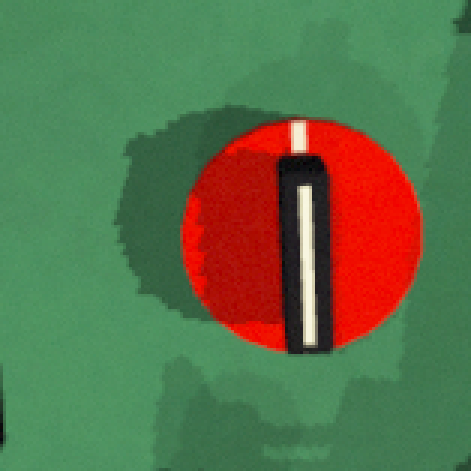

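The large red lid is seen from above; its bar is almost vertical in the image, with the white line from crop (304,188) to (310,345). I compute the line and flange centre properly.

```bash
python3 - <<'E'
from st import *
im,K,R,p=st(3)
m=blob(im,"red",(280,180,400,300)); c=np.vstack([a[:,0] for a in cv2.findContours(m,0,1)[0] if len(a)>5])
Q=(w(c,.024,K)-p)@R*1000; print("flange",cv2.minEnclosingCircle(Q[:,:2].astype(np.float32)))
h=cv2.cvtColor(im,cv2.COLOR_RGB2HSV); wm=((h[...,1]<80)&(h[...,2]>140)); ys,xs=np.where(wm[215:278,330:356]); pts=np.c_[xs+330,ys+215]
Q=((w(pts,.05,K)-p)@R*1000)[:,:2]; r=cv2.minAreaRect(Q.astype(np.float32)); print("line",len(pts),r)
vx=cv2.fitLine(Q.astype(np.float32),2,0,.01,.01).ravel(); print(vx,np.degrees(np.arctan2(vx[1],vx[0])))
ys,xs=np.where(wm[195:212,330:356]);print("mark",((w([[xs.mean()+330,ys.mean()+195]],.024,K)-p)@R*1000).round(1),len(xs))
E
```

```text
t 16.93 p [0.4931 0.2705 0.1379] yaw 106.76 tilt [0.0009 0.0002] F [ 0.19 -0.04  0.05] g 0.0943 0.0
flange ((0.7403820157051086, 16.797367095947266), 36.76834487915039)
line 233 ((-0.10568809509277344, 17.223125457763672), (3.614464282989502, 46.490333557128906), 87.27774810791016)
[ 0.9987317  -0.05034886  0.44247028 17.18143   ] -2.8859973
mark [[ 32.3  15.7 113.8]] 39
```

jog_arm(
  motion=[
    {"dp":[0.003,0.113,0.05],"dr":[0,0,-0.03]},
    {"dp":[0.003,0.113,0.2],"dr":[0,0,-0.03]},
    {"dp":[0.003,0.113,0.4],"dr":[0,0,-0.03]},
    {"dp":[0.003,0.113,0.6],"dr":[0,0,-0.03]},
    {"dp":[0.003,0.113,0.73],"dr":[0,0,-0.03]},
    {"dp":[0.003,0.113,0.735],"dr":[0,0,-0.03]},
    {"dp":[0.003,0.113,0.735],"dr":[0,0,-0.03]},
    {"dp":[0.003,0.113,0.735],"dr":[0,0,-0.03]},
  ],
)

```text
time_s: 17.92
ee_pos: [0.4882, 0.2874, 0.0283]
tool_rot: [-0.532, 3.094, 0.001]
wrist_force: [-0.4, 0.5, 0.6]
grip_width: 0.0942
gripper_force: 0.0
```

jog_arm(
  motion=[
    {"dp":[0,0,0],"dr":[0,0,0]},
    {"dp":[0,0,0],"dr":[0,0,0]},
    {"dp":[0,0,0],"dr":[0,0,0]},
    {"dp":[0,0,0],"dr":[0,0,0]},
    {"dp":[0,0,0],"dr":[0,0,0]},
    {"dp":[0,0,0],"dr":[0,0,0]},
    {"dp":[0,0,0],"dr":[0,0,0]},
    {"dp":[0,0,0],"dr":[0,0,0]},
    {"dp":[0,0,0],"dr":[0,0,0]},
    {"dp":[0,0,0],"dr":[0,0,0]},
  ],
  fingers=0,
  force=40,
)

```text
time_s: 19.18
ee_pos: [0.4872, 0.2868, 0.0269]
tool_rot: [0.532, -3.096, 0.0]
wrist_force: [0.3, -0.4, -1.0]
grip_width: 0.0138
gripper_force: 40.0
```

```bash
python3 - <<'E'
from st import *
im,K,R,p=st(4)
E
```

```text
t 19.38 p [0.4872 0.2868 0.0269] yaw 109.5 tilt [ 0.     -0.0002] F [ 0.26 -1.01  0.01] g 0.0136 39.99938428401947
```

jog_arm(
  motion=[
    {"dp":[0,0,-0.1],"dr":[0,0,0]},
    {"dp":[0,0,-0.4],"dr":[0,0,0]},
    {"dp":[0,0,-0.8],"dr":[0,0,0]},
    {"dp":[0,0,-0.8],"dr":[0,0,0]},
    {"dp":[-0.01,-0.25,-0.8],"dr":[0,0,0]},
    {"dp":[-0.02,-0.5,-0.8],"dr":[0,0,0]},
    {"dp":[-0.04,-0.75,-0.8],"dr":[0,0,0]},
    {"dp":[-0.04,-1,-0.8],"dr":[0,0,0]},
  ],
)

```text
time_s: 20.38
ee_pos: [0.5424, 0.1465, 0.1459]
tool_rot: [0.532, -3.094, -0.001]
wrist_force: [0.2, -0.1, -1.5]
grip_width: 0.0137
gripper_force: 40.0
```

jog_arm(
  motion=[
    {"dp":[0,-0.14,0],"dr":[0,0,0.09]},
    {"dp":[-0.01,-0.28,0],"dr":[0,0,0.18]},
    {"dp":[-0.02,-0.42,0],"dr":[0,0,0.27]},
    {"dp":[-0.02,-0.42,0],"dr":[0,0,0.367]},
    {"dp":[-0.02,-0.42,0],"dr":[0,0,0.367]},
    {"dp":[-0.02,-0.42,0],"dr":[0,0,0.367]},
    {"dp":[-0.02,-0.42,0],"dr":[0,0,0.367]},
  ],
)

```text
time_s: 21.25
ee_pos: [0.5665, 0.0894, 0.1467]
tool_rot: [-0.368, -3.12, 0.0]
wrist_force: [-0.5, -0.8, -2.3]
grip_width: 0.0136
gripper_force: 40.0
```

```bash
python3 - <<'E'
from st import *
im,K,R,p=st(3); cv2.imwrite("pics/w8.png",im[:,:,::-1]); print(tester(p))
E
```

```text
t 21.4 p [0.5666 0.0894 0.1469] yaw 76.51 tilt [-0.0001 -0.    ] F [ 0.29 -0.19 -1.58] g 0.014 39.99889254570007
(np.float64(-0.179736742799783), np.float64(60.79311507367351))
```

View pics/w8.png

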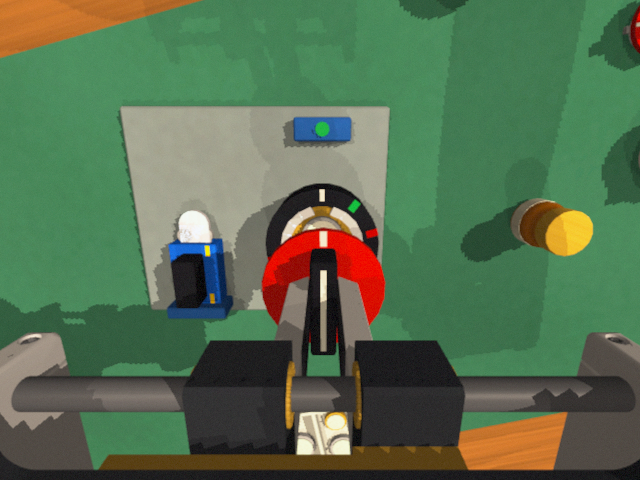

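The lid is in hand at (323,288), with the chamber visible behind it. The -x notch's white mark is at (322,195), green at (354,206) and red at (372,234). The lid's white line (323,240) points at the white mark. I compute the residual offset from these.

```bash
python3 - <<'E'
from st import *
from scipy.optimize import least_squares
im,K,R,p=st(3)
m=blob(im,"red",(255,225,390,345)); cs=[a[:,0] for a in cv2.findContours(m,0,1)[0] if len(a)>5 and cv2.contourArea(a)>60]
c=np.vstack(cs); c=c[~((c[:,1]<240)&(c[:,0]>362))]
Q=((w(c,p[2]-.0029,K)-p)@R*1000)[:,:2]; hull=cv2.convexHull(Q.astype(np.float32))[:,0]; hull=hull[hull[:,0]>-8]
f=least_squares(lambda a:np.hypot(*(hull-a[:2]).T)-37,[0,0],loss="soft_l1"); print("lid in tool",f.x,np.abs(f.fun).mean(),len(hull))
h=cv2.cvtColor(im,cv2.COLOR_RGB2HSV).astype(int);H,S,V=h[...,0],h[...,1],h[...,2]
def cen(mask,b):
    a,t,c,d=b; ys,xs=np.where(mask[t:d,a:c]); return [xs.mean()+a,ys.mean()+t],len(xs)
L=[cen((S<80)&(V>140),(312,186,332,204)),cen((H>45)&(H<85)&(S>120)&(V>90),(344,197,366,216)),cen(((H<8)|(H>172))&(S>140)&(V>60),(364,226,382,240))]
print(L)
W=w([l[0] for l in L],.056,K)[:,:2]*1000
for n,th in ((3,None),(2,None)):
    mod=lambda a:(a[:2]+43*np.c_[np.cos(a[2]+np.pi-.65*np.arange(3)),np.sin(a[2]+np.pi-.65*np.arange(3))]-W)[:n].ravel()
    g=least_squares(mod,[567,89,-.236]); print("chamber",g.x[:2],np.degrees(g.x[2]),g.fun.round(2))
print("with yaw fixed, per mark", [ (W[i]-43*np.array([np.cos(np.pi-.2356-.65*i),np.sin(np.pi-.2356-.65*i)])).round(1).tolist() for i in range(3)])
# bar line direction in hand
b=((S<90)&(V>130)); ys,xs=np.where(b[262:340,314:334]); B=((w(np.c_[xs+314,ys+262],p[2]+.0231,K)-p)@R*1000)[:,:2]
v=cv2.fitLine(B.astype(np.float32),2,0,.01,.01).ravel(); print("bar",len(B),v)
E
```

```text
t 21.55 p [0.5667 0.0893 0.147 ] yaw 76.49 tilt [ 0. -0.] F [-0.33  0.26 -1.61] g 0.0133 39.99885320663452
lid in tool [0.01150566 0.23258695] 0.39283868978704795 36
[([np.float64(321.53333333333336), np.float64(194.92)], 75), ([np.float64(353.8514851485148), np.float64(205.5742574257426)], 101), ([np.float64(371.21495327102804), np.float64(232.89719626168224)], 107)]
chamber [566.23677322  88.33228083] -13.753991852762853 [ 0.02  0.19  0.09 -0.23 -0.12  0.04]
chamber [566.39609359  88.69992622] -13.178161146692165 [ 0.08  0.13 -0.08 -0.13]
with yaw fixed, per mark [[566.3, 88.3], [566.3, 88.7], [566.5, 88.3]]
bar 412 [9.9999946e-01 1.0392232e-03 4.6152043e+00 1.3769363e-01]
```

jog_arm(
  motion=[
    {"dp":[0.001,-0.0077,0.1],"dr":[0,0,0]},
    {"dp":[0.001,-0.0077,0.25],"dr":[0,0,0]},
    {"dp":[0.001,-0.0077,0.37],"dr":[0,0,0]},
    {"dp":[0.001,-0.0077,0.4],"dr":[0,0,0]},
    {"dp":[0.001,-0.0077,0.4],"dr":[0,0,0]},
    {"dp":[0.001,-0.0077,0.43],"dr":[0,0,0]},
    {"dp":[0.001,-0.0077,0.46],"dr":[0,0,0]},
    {"dp":[0.001,-0.0077,0.46],"dr":[0,0,0]},
  ],
)

```text
time_s: 22.55
ee_pos: [0.5661, 0.088, 0.0777]
tool_rot: [-0.37, -3.119, 0.0]
wrist_force: [-0.6, -0.6, -1.9]
grip_width: 0.0139
gripper_force: 40.0
```

```bash
python3 - <<'E'
from st import *
im,K,R,p=st(4); print(tester(p))
E
```

```text
t 22.75 p [0.5664 0.088  0.0781] yaw 76.47 tilt [ 0.0004 -0.0001] F [ 0.08  0.29 -1.4 ] g 0.0137 39.99879062175751
(np.float64(-0.0764781147248831), np.float64(59.470600098996705))
```

Already 5 mm inside the collar with no contact force. I continue down to the seat.

jog_arm(
  motion=[
    {"dp":[0,0,0.025],"dr":[0,0,0]},
    {"dp":[0,0,0.05],"dr":[0,0,0]},
    {"dp":[0,0,0.065],"dr":[0,0,0]},
    {"dp":[0,0,0.074],"dr":[0,0,0]},
    {"dp":[0,0,0.074],"dr":[0,0,0]},
    {"dp":[0,0,0.074],"dr":[0,0,0]},
  ],
)

```text
time_s: 23.5
ee_pos: [0.5665, 0.088, 0.067]
tool_rot: [0.37, 3.119, 0.0]
wrist_force: [-0.1, -0.6, -0.8]
grip_width: 0.0138
gripper_force: 40.0
```

```bash
python3 - <<'E'
from st import *
im,K,R,p=st(4); print(tester(p)); print(robot.get_state()["torque"])
E
```

```text
t 23.7 p [0.5665 0.088  0.0669] yaw 76.46 tilt [ 0.0003 -0.    ] F [-0.49 -0.1  -1.1 ] g 0.0136 39.999852776527405
(np.float64(-0.026316856112541306), np.float64(59.4798610284869))
[-0.00227169 -0.04573304 -0.01611177]
```

Lid seated at TCP z 0.0669. Twist clockwise 0.65 rad.

jog_arm(
  motion=[
    {"dp":[0,0,0],"dr":[0,0,0.05]},
    {"dp":[0,0,0],"dr":[0,0,0.1]},
    {"dp":[0,0,0],"dr":[0,0,0.15]},
    {"dp":[0,0,0],"dr":[0,0,0.2]},
    {"dp":[0,0,0],"dr":[0,0,0.25]},
    {"dp":[0,0,0],"dr":[0,0,0.3]},
    {"dp":[0,0,0],"dr":[0,0,0.35]},
    {"dp":[0,0,0],"dr":[0,0,0.39]},
    {"dp":[0,0,0],"dr":[0,0,0.41]},
    {"dp":[0,0,0],"dr":[0,0,0.41]},
  ],
)

```text
time_s: 24.95
ee_pos: [0.5663, 0.0881, 0.0669]
tool_rot: [-1.338, -2.843, 0.0]
wrist_force: [-1.2, 0.3, 0.6]
grip_width: 0.0138
gripper_force: 40.0
```

```bash
python3 - <<'E'
from st import *
im,K,R,p=st(4); print(tester(p)); s=robot.get_state(); print(s["torque"],s["qd"].round(3)); cv2.imwrite("pics/w9.png",im[:,:,::-1])
h=cv2.cvtColor(im,cv2.COLOR_RGB2HSV).astype(int);H,S,V=h[...,0],h[...,1],h[...,2]
# lid white marks/bar line in hand and green mark vs lid line
k,l,st_,ce=cv2.connectedComponentsWithStats(((H>45)&(H<85)&(S>170)&(V>90)).astype(np.uint8))
a=np.array([.5663,.08845])
for j in range(1,k):
    if 20<st_[j,4]<400:
        q=w([ce[j]],.056,K)[0]; d=q[:2]-a; print("green",ce[j].round(1),st_[j,4],np.hypot(*d).round(4),"az",np.degrees(np.arctan2(d[1],d[0])).round(1))
k,l,st_,ce=cv2.connectedComponentsWithStats(((S<80)&(V>140)).astype(np.uint8))
for j in range(1,k):
    if 15<st_[j,4]<600 and 290<ce[j][0]<355 and 200<ce[j][1]<360:
        q=w([ce[j]],.064,K)[0]; d=q[:2]-a; print("white",st_[j].tolist(),ce[j].round(1),np.hypot(*d).round(4),"az",np.degrees(np.arctan2(d[1],d[0])).round(1))
E
```

```text
t 25.15 p [0.5663 0.0881 0.0669] yaw 39.58 tilt [-0.0001  0.0001] F [-1.13  0.24  0.9 ] g 0.014 40.00436246395111
(np.float64(-0.18901461240370945), np.float64(59.476167308571455))
[0.03566612 0.2827274  0.11632522] [-0.    -0.     0.001 -0.001  0.001  0.001]
green [234.2 154.1] 298 0.0914 az 162.0
green [323.1 215. ] 185 0.043 az 129.7
white [320, 232, 6, 14, 81] [322.6 238.5] 0.0311 az 130.2
white [320, 270, 6, 81, 410] [322.5 305. ] 0.0105 az -52.5
```

The lid's white line is at 130.2° and the green mark at 129.7°. The spring torque is about 0.12 N m, and the arm is still. Handing in.

```bash
python3 -c "
from plant import robot
print(robot.hand_in())"
```

```text
the job is handed in; nothing more can be done
None
```

I handed the job in at about 25 s: the pump module is home against the stop, and the lid is seated, still gripped and held within about half a degree of the green mark. No verdict came back from the judging.

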